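# Click the carriage home and hold a round flask down in its sprung ring for viewing

### The job

Push the carriage of the viewing stand along its rails (the upright tab is made for pushing) until the spring catch clicks and it stands against its end stop, with the cradle still empty. Then lift the round-bottomed flask out of its cork ring, set it upright in the sprung ring of the carriage, press it down until the ring is fully down on its stop so that its belly is level with the lens, and finish while still holding it pressed down there. Leave the conical flask, the jar and the dish standing where they are.

Things in the scene. Friction and masses are not known exactly. Their poses are not given: they have to be found in the camera images.
- stand: Fixed white viewing stand. Origin: underside, below the line the ring's centre travels along; z up. Base plate 20 mm thick, y -160 to 160, x -150 to 75 mm. The carriage slides along its +y (roughly the robot's left). With the carriage home the ring's centre is at x 0, y 60 mm. Dark end stop at y 106 to 120, 44 mm high; the catch is a sprung ball on the far side (x 57, 46 mm high), y 74 mm.
- lens (a point): Centre of the front glass of the black lens (38 mm diameter, axis 81 mm above the table, looking along the stand's +x), on a white block on the robot's side of the stand: block and lens fill stand x -147 to -67, y 30 to 90 mm, up to 115 mm above the table.
- carriage (a joint): Travel of the aluminium carriage along the stand's +y, m; starts anywhere from 0 to 0.05; home against the end stop is 0.110, its limit. Slides with about 1 N; from about 0.096 the catch resists with up to about 11 N; past about 0.105 the catch itself drives it home and holds it until pulled back with about 10 N.
- tab_top (a point): Centre of the top edge of the carriage's upright push tab, 88 mm above the table; axes as the stand's. The tab is 40 mm wide along the stand's x, 10 mm thick along its y, 50 mm tall (38 to 88 mm above the table), and stands 78 mm behind (-y of) the ring's centre, with 40 mm free between tab and ring.
- ring_centre (a point): Centre of the sprung steel ring on the carriage, in the middle plane of its wire; axes as the stand's. Mean diameter 52 mm, wire 7 mm, open in the middle. Unpressed 70 mm above the table, fully down 56 mm. Three guide pins with coil springs stand 38 mm from the centre, tops 84 mm above the table. Nothing is above the ring.
- cradle (a joint): How far the ring is pressed down, m: 0 up, 0.014 fully down on its stop. Springs: 4 N to begin, 11 N fully down.
- flask: Round-bottomed stoppered glass flask, about 0.11 kg. Origin: lowest point of its belly; z up the neck. Belly: ball of 64 mm diameter; neck 24 mm diameter from 62 to 107 mm, lip 28 mm to 111, white stopper 22 mm to 125 mm. Starts upright in the cork ring, origin 8 mm above the table. Seated in the sprung ring its origin is 7 mm below the ring's centre: 63 mm above the table, 49 mm when fully down.
- cork_ring: Cork ring fixed to the table, on which the round flask starts: outer diameter 80, inner 40, 20 mm high. Origin: centre of its underside. It changes places with the conical flask and the jar.
- conical: Bystander: closed conical glass flask with flat bottom, 68 mm wide at the foot, 100 mm tall. Origin: centre of its underside. Stands at least 120 mm from the round flask.
- jar: Bystander: amber glass jar with black lid, 52 mm diameter, 70 mm tall. Origin: centre of its underside. Stands at least 120 mm from the round flask.
- dish: Bystander: closed clear flat dish, 94 mm diameter, 17 mm high. Origin: centre of its underside. Lies to the left of the stand on the robot's side.
Things that resemble listed ones, but are neither listed nor needed, are in the scene too. Leave any blue or yellow look-alike of the flask alone.

How it is judged:
By the outcome, as a careful person would: the job done as asked, in the order asked, and still so for the second after the job is handed in, while the arm keeps its last pose, push and grip.
It also fails if it takes over 59 s, if anything falls off the work surface, if the arm or the gripper's body presses on something with over 40 N, if the wrist force passes 120 N, or if a joint passes its speed limit or range.

### The arm

A 6-joint arm with a two-finger parallel gripper is mounted at the origin on the work surface. World frame = base frame: x ahead of the robot, y to its left, z up, the work surface at z = 0. Lengths are in m, angles in rad, forces in N, time in s.
With the tool pointing down it reaches from about 0.375 to 0.9 m from the base axis. Payload 3.1 kg.
Tool frame: the origin (TCP) lies midway between the tips of the shut fingers; the grasp point (between the pads) lies 19 mm behind it; z points along the fingers, y is the line along which they close (so a half turn about z gives the same grasp; the last joint's range is limited). The gripper opens to 85 mm and grips with 20 to 120 N. Pads are 22 mm wide; open, the fingers measure 114 mm over their backs; the gripper's body (76 mm by 85 mm) begins 54 mm behind the grasp point. The pads swing forward as they close: fully open they stand 13 mm farther back than shut.
Start: joints at [-1.415, 0.527, 1.433, -0, 1.181, -0.178], TCP at [0.205, -0.59, 0.231] pointing down, gripper open.
Joint ranges: [-3.08, 3.08], [-0.75, 2.2], [0.22, 2.44], [-1.43, 4.57], [0, 2.65], [-2.85, 2.85]. Speed limits (rad/s): [2.79, 2.79, 3.14, 3.14, 3.14, 3.14].

### API

Orientations are given as a rotation vector (axis times angle).
In Python, from cell import arm gives the robot as it stands. The module is installed in compiled form; this text tells all that it offers.
- The arm moves only by the shell command python3 -m crank 'ROWS' [FORCE]. ROWS is JSON, a list that holds one entry, the list of rows, each a list of 7 numbers: the shift along the tool's x, y, z scaled (see below), then the turn, a rotation vector about the tool's x, y, z scaled (see below), then the opening, from 0 (shut) to 1 (fully open). A call has 1 to 12 rows; each row is the pose to reach, as a shift and turn from the pose commanded when the call began, along the tool's axes at that moment; what a row does not reach only later rows make up. The controller multiplies each number of a shift by 12 cm and each number of a turn by 90 degrees. A row lasts 1/12 s, in which the tool goes at most 41.7 mm and 7.16 degrees, less where a joint would pass 70% of its speed; a pose out of reach is approached as far as the arm can. A call with a number of a shift or a turn outside -1 to 1 is refused whole. A call with a gripper value outside its range is refused whole. The fingers move at their own pace and stop on an object; FORCE is the grip in N (left out, the last holds). Time passes only in rows, so rows that repeat a pose let the fingers close. It gives the time, the measured TCP pose, the force, the opening and the grip force at its end, in the units of the state.
- arm.get_obs(): the state, without advancing time (a new reading comes with each control period).
- arm.grab_frame(name): name is "side" or "top" or "wrist"; returns the picture (400x640x3 uint8, red, green, blue); there is no depth.
- arm.get_calibration(name): a dict with "fx", "fy", "cx", "cy" (pixels), "R" (3x3) and "t" (3): a world point X has camera coordinates R X + t. Camera axes: x right, y down, z forward; pixel columns grow to the right and rows downward; lengths in m; the calibration is good to about 2 mm. A picture is of the moment at which its call begins: read the wrist's pose just before it. get_calibration takes no time and is no camera call; for the wrist camera it gives the pose at the moment of the call.
- arm.close_job(): hands the job in; it is judged then, once.
The state is a dict: "t": time; "q": joint angles; "joint_vel": joint speeds; "joint_efforts": joint torques, N m; "tcp_pos": TCP position; "tool_rot": TCP orientation; "contact_force": force on the tool from outside, world axes, zero at the start; "torque": the same for the moment, N m; "opening": opening from 0.0 (shut) to 1.0 (fully open); "finger_force": force on a finger pad.
Only numpy, scipy, OpenCV 4.12 (cv2) and the standard library are available. Lean on these libraries where they do the work, as an engineer would, in place of code of your own. Each camera call takes 0.05 s, during which the arm holds its last target. There are 200 camera calls.

## Working session

There is one attempt and no reset: what is moved stays moved. The work goes in short steps, Python scripts to look and compute and a shell command to move; the robot and the scene stay as the last step left them, time stands still between calls to the robot, and variables do not carry over. Pictures are saved under pics/ and viewed, at most 10 in all, crops included, and the job is handed in when it is done.

```bash
mkdir -p pics; python3 - <<'E'
from cell import arm
import cv2,numpy as np
o=arm.get_obs();print({k:np.round(v,3).tolist() for k,v in o.items()})
for n in("side","top"):
    cv2.imwrite(f"pics/{n}0.png",arm.grab_frame(n)[:,:,::-1])
    c=arm.get_calibration(n);print(n,{k:np.round(v,3).tolist() for k,v in c.items()})
E
```

```text
{'t': 0.0, 'q': [-1.415, 0.528, 1.434, 0.0, 1.181, -0.179], 'joint_vel': [0.0, -0.002, -0.001, 0.001, 0.002, 0.001], 'joint_efforts': [0.001, -44.234, -17.802, -0.0, 0.008, 0.0], 'tcp_pos': [0.205, -0.59, 0.23], 'tool_rot': [-3.096, -0.523, -0.0], 'contact_force': [-1.02, 0.118, -0.691], 'torque': [0.045, -0.03, 0.004], 'finger_force': 0.0, 'opening': 1.003}
side {'fx': 414.83, 'fy': 414.83, 'cx': 318.595, 'cy': 203.441, 'R': [[-0.834, -0.552, 0.007], [-0.408, 0.609, -0.68], [0.371, -0.57, -0.733]], 't': [0.392, 0.265, 1.169]}
top {'fx': 461.781, 'fy': 461.781, 'cx': 314.957, 'cy': 200.128, 'R': [[-0.001, -1.0, 0.023], [-0.992, -0.002, -0.127], [0.127, -0.023, -0.992]], 't': [-0.035, 0.48, 1.194]}
```

View pics/side0.png

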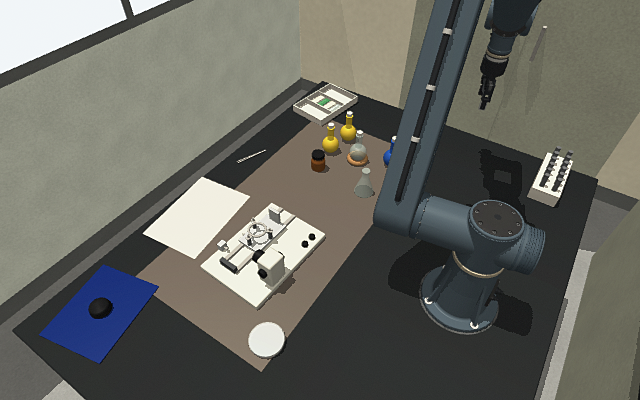

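View pics/top0.png

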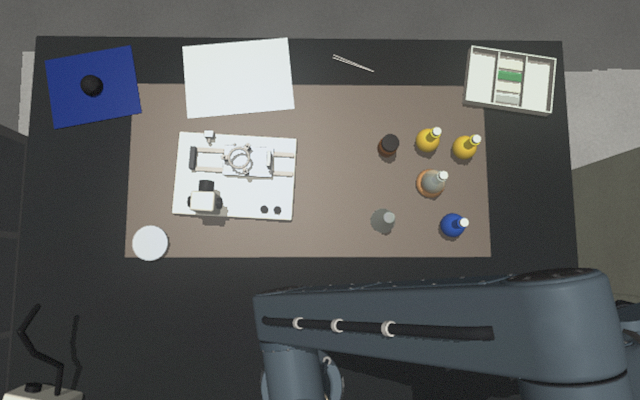

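The top view shows the stand at about (175–297, 132–222), with its ring at (239,158) and the tab near (266,160). The round flask is in the cork ring at (432,182), with its stopper at (442,176). In the side view, the flask belly is at (358,152) with the stopper at (360,133), and the stand's ring is at (260,233). I'll enlarge both.

```bash
python3 - <<'E'
import cv2,numpy as np
t=cv2.imread("pics/top0.png");s=cv2.imread("pics/side0.png")
z=lambda im,x0,y0,w,h,k:cv2.resize(im[y0:y0+h,x0:x0+w],None,fx=k,fy=k,interpolation=cv2.INTER_CUBIC)
A=np.hstack([z(t,168,122,135,100,4),z(t,405,150,60,100,4)])
cv2.imwrite("pics/A.png",A)
B=np.hstack([z(s,198,195,135,115,4),z(s,335,115,60,115,4)])
cv2.imwrite("pics/B.png",B);print(A.shape,B.shape)
E
```

```text
(400, 780, 3) (460, 780, 3)
```

View pics/A.png

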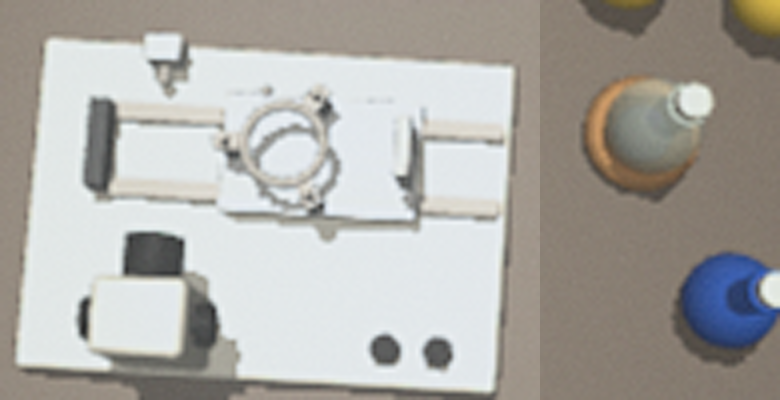

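View pics/B.png

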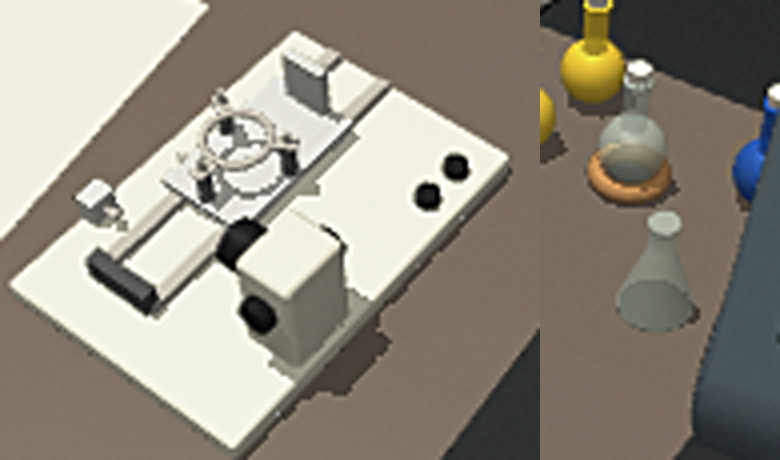

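A and B show these features:

| Feature | Crop A | Crop B |
|---|---|---|
| Ring centre | (285,142) | (237,138) |
| Tab top | (402,147) | (307,64) |
| Base corners | (48,40), (516,67), (496,390), (18,366) | (10,285), (295,32), (510,157), (237,440) |
| Stopper top | (695,100) | (640,67) |
| Belly | (652,125) | (632,147) |

Next I'll triangulate them.

```bash
cat > h.py <<'E'
from cell import arm
import numpy as np,cv2
from scipy.optimize import least_squares as LS
C={n:arm.get_calibration(n) for n in("side","top")}
def proj(c,X):
    p=np.array(c["R"])@np.array(X)+np.array(c["t"]).ravel();return np.array([c["fx"]*p[0]/p[2]+c["cx"],c["fy"]*p[1]/p[2]+c["cy"]])
def tri(obs,x0=(.5,0,.08)):
    r=LS(lambda X:np.concatenate([proj(c,X)-p for c,p in obs]),x0);return r.x,np.round(r.fun,1)
E
cat > m.py <<'E'
from h import *
f=lambda x,y,x0,y0:np.array([(x+.5)/4-.5+x0,(y+.5)/4-.5+y0])
T=lambda x,y:f(x,y,168,122)if x<540 else f(x-540,y,405,150)
S=lambda x,y:f(x,y,198,195)if x<540 else f(x-540,y,335,115)
t,s=C["top"],C["side"]
for n,a,b in[("ring",(285,142),(237,138)),("tab",(402,147),(307,64)),("stop",(695,100),(640,67)),("belly",(652,125),(632,147))]:
    print(n,*[np.round(v,4) for v in tri([(t,T(*a)),(s,S(*b))])])
K=np.array([[.075,.16,.02],[.075,-.16,.02],[-.15,-.16,.02],[-.15,.16,.02]])
A=[(48,40),(516,67),(496,390),(18,366)];B=[(10,285),(295,32),(510,157),(237,440)]
def W(p,k):
    c,s_=np.cos(p[2]),np.sin(p[2]);return np.array([p[0]+c*k[0]-s_*k[1],p[1]+s_*k[0]+c*k[1],k[2]])
r=LS(lambda p:np.concatenate([np.r_[proj(t,W(p,k))-T(*a),proj(s,W(p,k))-S(*b)] for k,a,b in zip(K,A,B)]),[.5,.2,0])
print("stand",np.round(r.x,4),np.round(r.fun,1))
print("home ring",W(r.x,[0,.06,.07]))
E
python3 m.py
```

```text
ring [0.5856 0.1625 0.0705] [ 0.2  0.3 -0.4 -0.1]
tab [0.5785 0.0854 0.0867] [ 0.2  0.5 -0.6 -0.2]
stop [ 0.5296 -0.3489  0.1339] [ 0.1  0.3 -0.5 -0.1]
belly [ 0.5292 -0.3474  0.0436] [ 0.2  0.4 -0.5 -0.1]
stand [ 0.5852  0.1767 -0.052 ] [-0.4 -0.4 -1.  -0.6  0.6 -0.5 -0.3 -1.3  0.9  1.1  0.4 -1.1 -0.4  0.7
 -0.5  2.1]
home ring [0.58835656 0.23659079 0.07      ]
```

```bash
cat > go.py <<'E'
# print shift (units) and turn to reach x y z at yaw, in the current tool axes
import sys
from h import *
from scipy.spatial.transform import Rotation as R
x,y,z,w=map(float,sys.argv[1:5]);o=arm.get_obs()
r=R.from_rotvec(o["tool_rot"]);g=R.from_euler('z',w)*R.from_rotvec([np.pi,0,0])
print("t",round(o["t"],2),"tcp",np.round(o["tcp_pos"],4),"F",np.round(o["contact_force"],1),"op",round(float(o["opening"]),3))
print("shift",np.round(r.inv().apply(np.array([x,y,z])-o["tcp_pos"])/.12,3),"turn",np.round((r.inv()*g).as_rotvec()/(np.pi/2),3))
E
python3 -m crank '[[[1,-0.5,0,0,0,0.247,0],[1,-0.5,0,0,0,0.247,0],[1,-0.5,0,0,0,0.247,0],[1,-0.5,0,0,0,0.247,0],[1,-0.5,0,0,0,0.247,0],[1,-0.5,0,0,0,0.247,0]]]' 30
python3 go.py .58 .042 .15 -.05
```

```text
t: 0.6
tcp_pos: [0.2993, -0.494, 0.2312]
tool_rot: [3.14, -0.079, -0.001]
contact_force: [-1.1, -0.3, -0.6]
opening: 0.143
finger_force: 0.0
t 0.6 tcp [ 0.2993 -0.494   0.2312] F [-1.1 -0.3 -0.6] op 0.143
shift [ 2.111 -4.579  0.674] turn [ 0.  0. -0.]
```

```bash
python3 -m crank '[[[0.42,-0.916,0,0,0,0,0],[0.42,-0.916,0,0,0,0,0],[0.42,-0.916,0,0,0,0,0],[0.42,-0.916,0,0,0,0,0]]]' >/dev/null
python3 -m crank '[[[0.42,-0.916,0,0,0,0,0],[0.42,-0.916,0,0,0,0,0],[0.42,-0.916,0,0,0,0,0],[0.42,-0.916,0,0,0,0,0]]]' >/dev/null
python3 -m crank '[[[0.42,-0.916,0,0,0,0,0],[0.42,-0.916,0,0,0,0,0],[0.42,-0.916,0,0,0,0,0],[0.42,-0.916,0,0,0,0,0]]]' >/dev/null
python3 -m crank '[[[0.42,-0.916,0,0,0,0,0],[0.42,-0.916,0,0,0,0,0],[0.42,-0.916,0,0,0,0,0],[0.42,-0.916,0,0,0,0,0]]]' >/dev/null
python3 -m crank '[[[0.42,-0.916,0.5,0,0,0,0],[0.42,-0.916,0.5,0,0,0,0],[0.42,-0.916,0.5,0,0,0,0],[0.42,-0.916,0.5,0,0,0,0],[0.42,-0.916,0.5,0,0,0,0]]]'
python3 go.py .58 .042 .065 -.05
python3 - <<'E'
from h import *
T=arm.grab_frame("top");S=arm.grab_frame("side")
z=lambda im,x0,y0,w,h,k:cv2.resize(im[y0:y0+h,x0:x0+w],None,fx=k,fy=k,interpolation=cv2.INTER_CUBIC)
cv2.imwrite("pics/P1.png",np.hstack([z(T,215,120,100,110,4),z(S,215,170,100,110,4)])[:,:,::-1])
E
```

```text
t: 2.35
tcp_pos: [0.5804, 0.0412, 0.1693]
tool_rot: [3.14, -0.08, -0.004]
contact_force: [-0.7, 0.2, 0.2]
opening: -0.003
finger_force: 0.0
t 2.35 tcp [0.5804 0.0412 0.1693] F [-0.7  0.2  0.2] op -0.003
shift [-0.002 -0.007  0.87 ] turn [ 0.     0.002 -0.   ]
```

View pics/P1.png

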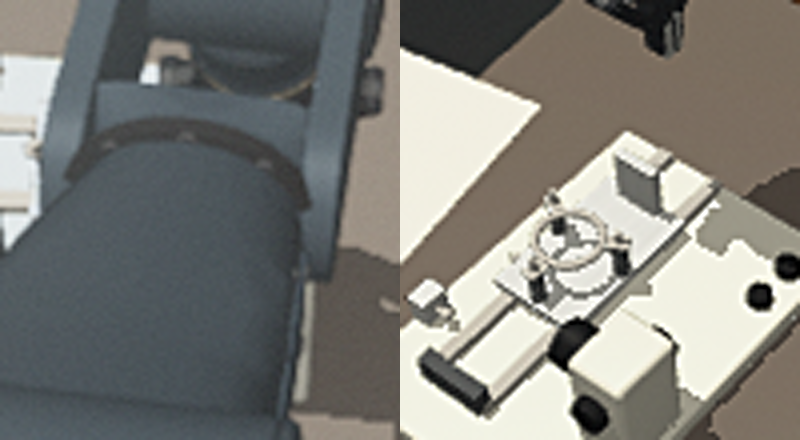

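The side crop shows the closed fingers above and behind the tab, with the tip at crop (671,50). The tab is at (640,170), still clear, and the arm hides the top view. Now I'll descend and push.

```bash
python3 -m crank '[[[0,0,0.4,0,0,0,0],[0,0,0.6,0,0,0,0],[0,0,0.8,0,0,0,0],[0,0,0.87,0,0,0,0],[0,0,0.87,0,0,0,0]]]'
python3 -m crank '[[[0,-0.05,0,0,0,0,0],[0,-0.1,0,0,0,0,0],[0,-0.15,0,0,0,0,0],[0,-0.2,0,0,0,0,0],[0,-0.25,0,0,0,0,0],[0,-0.3,0,0,0,0,0],[0,-0.3,0,0,0,0,0]]]'
```

```text
t: 2.87
tcp_pos: [0.5786, 0.0392, 0.0658]
tool_rot: [3.14, -0.087, -0.005]
contact_force: [-0.4, -0.1, 0.6]
opening: -0.003
finger_force: 0.0
t: 3.45
tcp_pos: [0.582, 0.0788, 0.0674]
tool_rot: [-3.14, 0.081, -0.001]
contact_force: [-0.4, -0.0, 0.2]
opening: -0.0
finger_force: 0.0
```

```bash
python3 -m crank '[[[0,-0.06,0,0,0,0,0],[0,-0.12,0,0,0,0,0],[0,-0.18,0,0,0,0,0],[0,-0.24,0,0,0,0,0],[0,-0.3,0,0,0,0,0],[0,-0.3,0,0,0,0,0]]]'
python3 -m crank '[[[0,-0.02,0,0,0,0,0],[0,-0.04,0,0,0,0,0],[0,-0.06,0,0,0,0,0],[0,-0.06,0,0,0,0,0]]]'
```

```text
t: 3.95
tcp_pos: [0.5835, 0.115, 0.0668]
tool_rot: [-3.14, 0.082, 0.0]
contact_force: [0.3, -0.5, -0.8]
opening: 0.002
finger_force: 0.0
t: 4.28
tcp_pos: [0.5838, 0.1207, 0.0667]
tool_rot: [-3.14, 0.084, 0.001]
contact_force: [0.6, -0.4, -0.9]
opening: 0.001
finger_force: 0.0
```

```bash
python3 - <<'E'
from h import *
S=arm.grab_frame("side")
cv2.imwrite("pics/P2.png",cv2.resize(S[170:290,190:330],None,fx=5,fy=5,interpolation=cv2.INTER_CUBIC)[:,:,::-1])
print(arm.get_obs()["tcp_pos"])
E
```

```text
[0.58391917 0.12058106 0.06677018]
```

View pics/P2.png

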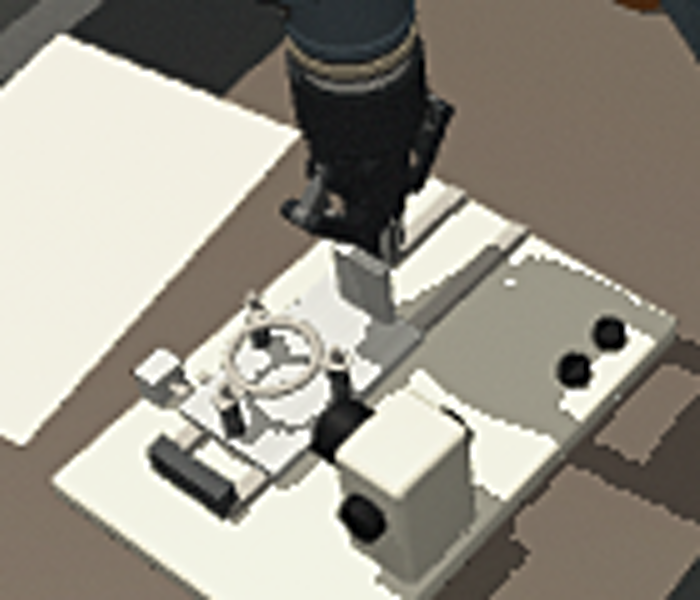

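The carriage has moved with the tab, and the ring centre is at crop (275,357). It's near the catch but not against the stop yet, so I'll go on in small steps.

```bash
python3 - <<'E'
from h import *
for y in(.21,.22,.23,.2366):
    print(y,np.round(proj(C["side"],[.5852+(y-.1767)*.052,y,.07]),1))
E
python3 -m crank '[[[0,-0.02,0,0,0,0,0],[0,-0.04,0,0,0,0,0],[0,-0.06,0,0,0,0,0],[0,-0.06,0,0,0,0,0]]]'
python3 -m crank '[[[0,-0.01,0,0,0,0,0],[0,-0.02,0,0,0,0,0],[0,-0.03,0,0,0,0,0],[0,-0.03,0,0,0,0,0]]]'
```

```text
0.21 [245.8 239.4]
0.22 [243.4 241.6]
0.23 [241.1 243.8]
0.2366 [239.5 245.2]
t: 4.67
tcp_pos: [0.5845, 0.128, 0.0669]
tool_rot: [-3.14, 0.083, -0.0]
contact_force: [0.4, -1.0, -0.5]
opening: 0.005
finger_force: 0.1
t: 5.0
tcp_pos: [0.5845, 0.1292, 0.0669]
tool_rot: [3.137, -0.081, -0.001]
contact_force: [-1.3, -7.9, 0.2]
opening: 0.0
finger_force: 3.9
```

```bash
python3 -m crank '[[[0,-0.01,0,0,0,0,0],[0,-0.02,0,0,0,0,0],[0,-0.03,0,0,0,0,0],[0,-0.03,0,0,0,0,0]]]' | egrep 'tcp|contact'
python3 -m crank '[[[0,-0.01,0,0,0,0,0],[0,-0.02,0,0,0,0,0],[0,-0.02,0,0,0,0,0]]]'| egrep 'tcp|contact'
python3 -m crank '[[[0,-0.01,0,0,0,0,0],[0,-0.02,0,0,0,0,0],[0,-0.02,0,0,0,0,0]]]'| egrep 'tcp|contact'
```

```text
tcp_pos: [0.5847, 0.1332, 0.0669]
contact_force: [-0.9, -3.8, -1.2]
tcp_pos: [0.5851, 0.1375, 0.067]
contact_force: [0.3, -0.8, 0.0]
tcp_pos: [0.5852, 0.1402, 0.067]
contact_force: [-0.1, 1.2, -0.2]
```

```bash
python3 -m crank '[[[0,0.08,0,0,0,0,0],[0,0.16,0,0,0,0,0],[0,0.16,-0.3,0,0,0,0],[0,0.16,-0.6,0,0,0,0],[0,0.16,-1,0,0,0,0],[0,0.16,-1,0,0,0,0]]]' | egrep 'tcp|contact'
python3 -m crank '[[[0,1,-0.2,0,0,0,1],[0,1,-0.2,0,0,0,1],[0,1,-0.2,0,0,0,1],[0,1,-0.2,0,0,0,1]]]'| egrep 'tcp|contact'
python3 -m crank '[[[-0.2,1,0,0,0,0,1],[-0.2,1,0,0,0,0,1],[-0.2,1,0,0,0,0,1],[-0.2,1,0,0,0,0,1]]]'| egrep 'tcp|contact'
python3 -m crank '[[[-0.2,0.75,0,0,0,0,1],[-0.2,0.75,0,0,0,0,1],[-0.2,0.75,0,0,0,0,1],[-0.2,0.75,0,0,0,0,1],[-0.2,0.75,0,0,0,0,1]]]'| egrep 'tcp|contact'
python3 go.py .5295 -.348 .21 -.05
cat > snap.py <<'E'
from h import *
import sys,json
n=sys.argv[1];w=arm.get_calibration("wrist");W=arm.grab_frame("wrist");T=arm.grab_frame("top");S=arm.grab_frame("side")
for k,v in(("w",W),("t",T),("s",S)):cv2.imwrite(f"pics/{n}{k}.png",v[:,:,::-1])
json.dump({k:np.array(v).tolist() for k,v in w.items()},open(f"pics/{n}.json","w"))
E
python3 snap.py Q
python3 - <<'E'
import cv2,numpy as np
a=cv2.imread("pics/Qw.png");s=cv2.imread("pics/Qs.png");t=cv2.imread("pics/Qt.png")
z=lambda im,x0,y0,w,h,k:cv2.resize(im[y0:y0+h,x0:x0+w],None,fx=k,fy=k,interpolation=cv2.INTER_CUBIC)
b=np.hstack([z(s,200,205,100,90,4),z(t,170,122,100,90,4)])
out=np.zeros((600,800,3),np.uint8);out[:360]=b;out[360:,:384]=cv2.resize(a,(384,240),interpolation=cv2.INTER_AREA)
cv2.imwrite("pics/Q.png",out)
E
```

```text
tcp_pos: [0.5884, 0.1194, 0.1938]
contact_force: [1.6, 0.7, 0.8]
tcp_pos: [0.5787, -0.0069, 0.2125]
contact_force: [0.9, 2.1, 0.2]
tcp_pos: [0.546, -0.1249, 0.2107]
contact_force: [0.0, 1.0, 0.4]
tcp_pos: [0.5182, -0.2065, 0.2106]
contact_force: [-0.3, 0.7, 0.5]
t 7.42 tcp [ 0.5182 -0.2065  0.2106] F [-0.3  0.7  0.5] op 0.998
shift [0.159 1.172 0.003] turn [-0.001  0.    -0.003]
```

View pics/Q.png

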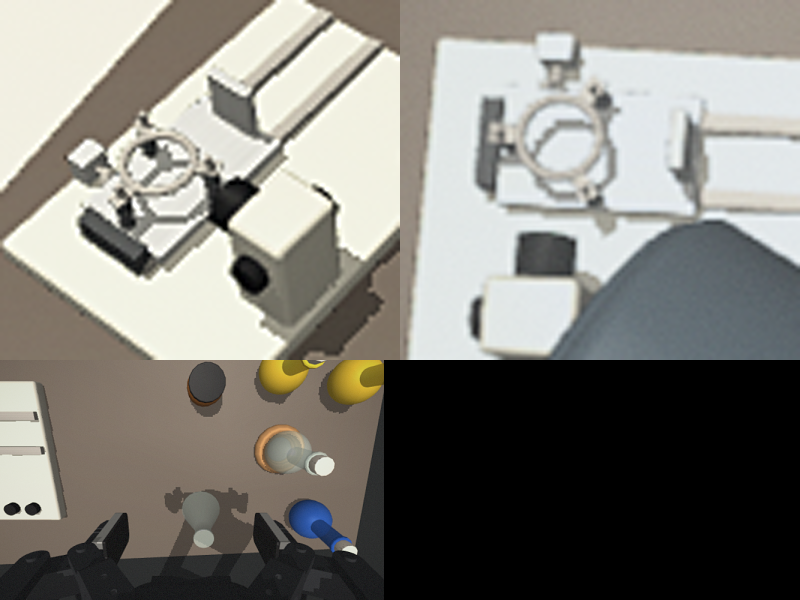

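The side crop has the ring at (158,160) and the top crop at (562,138), with the carriage against the dark end stop. That puts it within 1 px of the predicted home. In the wrist view the flask stopper is at about (537,175) full size, and the gripper is open.

```bash
python3 - <<'E'
from h import *
import json
w=json.load(open("pics/Q.json"));g=lambda x,y,x0,y0:np.array([(x+.5)/4-.5+x0,(y+.5)/4-.5+y0])
t,s=C["top"],C["side"]
print("ringhome",*tri([(t,g(162,138,170,122)),(s,g(158,160,200,205))]))
print("tab",*tri([(t,g(281,139,170,122)),(s,g(232,80,200,205))]))
a=cv2.imread("pics/Qw.png")
m=(a[140:210,500:575].min(2)>195).astype(np.uint8)
n,l,st,c=cv2.connectedComponentsWithStats(m);i=1+np.argmax(st[1:,4]);p=c[i]+[500,140];print(p,st[i])
P=[(w,p),(t,g(155,100,405,150)),(s,g(100,67,335,115))]
print("stop",*tri(P));print("wrist+top",tri(P[:2]));print("wrist+side",tri([P[0],P[2]]))
E
```

```text
ringhome [0.58851747 0.23668698 0.07261274] [-0.1 -0.1  0.1  0. ]
tab [0.583949   0.15761213 0.08763488] [ 0.1  0.2 -0.3 -0.1]
[540.69830949 176.84135241] [ 25  22  33  31 769]
stop [ 0.53055327 -0.35044188  0.13249034] [-0.1  0.1  0.6  0.  -0.6 -0.1]
wrist+top (array([ 0.53098908, -0.3494422 ,  0.13408074]), array([-0.1,  0.1,  0.4, -0.3]))
wrist+side (array([ 0.53005465, -0.35174426,  0.13057949]), array([ 0.1,  0. , -0.3,  0.2]))
```

The home ring is at (0.5885, 0.2367), which matches the stand fit. The flask axis is at (0.5305, −0.350), with its top at 0.133.

```bash
python3 -m crank '[[[0.08,0.59,0,0,0,0,1],[0.167,1,0,0,0,0,1],[0.167,1,0,0,0,0,1],[0.167,1,0,0,0,0,1],[0.167,1,0,0,0,0,1]]]'| egrep 'tcp|contact'
python3 go.py .5305 -.35 .075 -.05
```

```text
tcp_pos: [0.533, -0.3281, 0.2106]
contact_force: [-0.2, 1.0, -0.4]
t 7.98 tcp [ 0.533  -0.3281  0.2106] F [-0.2  1.  -0.4] op 0.999
shift [-0.011  0.183  1.13 ] turn [-0.    -0.    -0.003]
```

```bash
python3 -m crank '[[[-0.011,0.183,0,0,0,0,1],[-0.011,0.183,0.1,0,0,0,1],[-0.011,0.183,0.35,0,0,0,1],[-0.011,0.183,0.6,0,0,0,1],[-0.011,0.183,0.6,0,0,0,1]]]'| egrep 'tcp|contact'
python3 go.py .5305 -.35 .075 -.05; python3 snap.py G
python3 - <<'E'
from h import *
import json
w=json.load(open("pics/G.json"));print(proj(w,[.5305,-.35,.133]))
a=cv2.imread("pics/Gw.png");m=(a.min(2)>195).astype(np.uint8)
n,l,st,c=cv2.connectedComponentsWithStats(m)
for i in range(1,n):
    if st[i,4]>300:print(c[i],st[i])
E
```

```text
tcp_pos: [0.5267, -0.3436, 0.1333]
contact_force: [-0.2, 1.7, -0.7]
t 8.4 tcp [ 0.5267 -0.3436  0.1333] F [-0.2  1.7 -0.7] op 1.001
shift [0.039 0.056 0.485] turn [-0.006  0.006 -0.001]
[330.66381898 252.85232278]
[554.49815043  15.63193588] [ 529    0   54   38 1622]
[330.44178082 244.38926941] [310 231  46  29 876]
```

```bash
python3 - <<'E'
from h import *
import json
w=json.load(open("pics/G.json"))
for x in(.5305,.533,.5355):
  q=np.array([proj(w,[x+.011*np.cos(a),-.35+.011*np.sin(a),.133]) for a in np.linspace(0,6.28,60)]);print(x,q.min(0),q.max(0))
cv2.imwrite("pics/Gc.png",cv2.resize(cv2.imread("pics/Gw.png")[150:400,160:500],None,fx=2,fy=2))
E
```

```text
0.5305 [305.75604768 229.70825263] [355.61416475 275.08977549]
0.533 [305.40712542 224.31383725] [355.49752565 270.11976226]
0.5355 [305.05493513 218.8678359 ] [355.379793   265.10414343]
```

View pics/Gc.png

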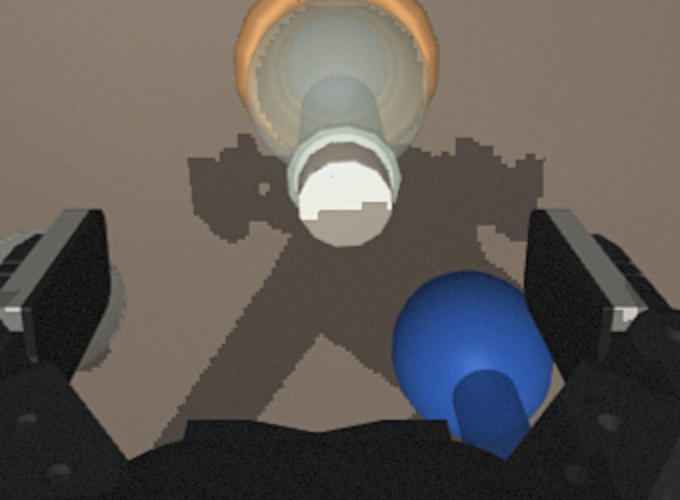

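In the wrist crop the stopper sits between the pads at (345,203). Its lower half is shadowed, and its outline spans rows 231–273 of the full frame, which matches x = 0.5305. Next I'll descend and grip.

```bash
python3 -m crank '[[[0.03,0.05,0.15,0,0,0,1],[0.03,0.05,0.3,0,0,0,1],[0.03,0.05,0.45,0,0,0,1],[0.03,0.05,0.48,0,0,0,1],[0.03,0.05,0.48,0,0,0,1]]]'| egrep 'tcp|contact'
python3 go.py .5305 -.35 .075 -.05
```

```text
tcp_pos: [0.5334, -0.3552, 0.082]
contact_force: [0.1, 0.7, 0.8]
t 8.97 tcp [ 0.5334 -0.3552  0.082 ] F [0.1 0.7 0.8] op 1.003
shift [-0.026 -0.042  0.058] turn [-0.    -0.    -0.002]
```

```bash
python3 -m crank '[[[0,0,0,0,0,0,1],[0,0,0,0,0,0,1],[0,0,0,0,0,0,1],[0,0,0,0,0,0,1]]]'| egrep 'tcp|contact'
python3 go.py .5305 -.35 .075 -.05
```

```text
tcp_pos: [0.5336, -0.356, 0.0826]
contact_force: [-1.1, 0.0, 0.8]
t 9.3 tcp [ 0.5336 -0.356   0.0826] F [-1.1  0.   0.8] op 1.002
shift [-0.029 -0.049  0.063] turn [ 0.001 -0.001 -0.002]
```

```bash
python3 -m crank '[[[-0.026,-0.049,0.06,0,0,0,1],[-0.026,-0.049,0.06,0,0,0,1],[-0.026,-0.049,0.06,0,0,0,1],[-0.026,-0.049,0.06,0,0,0,1]]]'| egrep 'tcp|contact'
python3 -m crank '[[[0,0,0,0,0,0,0.5],[0,0,0,0,0,0,0.3],[0,0,0,0,0,0,0.1],[0,0,0,0,0,0,0],[0,0,0,0,0,0,0],[0,0,0,0,0,0,0],[0,0,0,0,0,0,0],[0,0,0,0,0,0,0]]]' 50
python3 go.py .5305 -.35 .075 -.05
```

```text
tcp_pos: [0.53, -0.3493, 0.0738]
contact_force: [-0.5, 0.3, 0.1]
t: 10.3
tcp_pos: [0.5303, -0.3499, 0.0742]
tool_rot: [3.14, -0.084, 0.0]
contact_force: [-0.6, -1.2, 0.8]
opening: 0.273
finger_force: 48.9
t 10.3 tcp [ 0.5303 -0.3499  0.0742] F [-0.6 -1.2  0.8] op 0.273
shift [ 0.002  0.001 -0.006] turn [ 0.    -0.    -0.002]
```

```bash
python3 -m crank '[[[0,0,-0.05,0,0,0,0],[0,0,-0.15,0,0,0,0],[0,0,-0.4,0,0,0,0],[0,0,-0.7,0,0,0,0],[0,0,-1,0,0,0,0],[0,0,-1,0,0,0,0]]]'| egrep 'tcp|contact|force|open'
python3 -m crank '[[[0,0,-0.1,0,0,0,0],[0,-0.3,-0.1,0,0,0,0],[0,-0.6,-0.1,0,0,0,0],[0,-0.9,-0.1,0,0,0,0],[0,-0.9,-0.1,0,0,0,0]]]'| egrep 'tcp|contact'
python3 -m crank '[[[0.05,-0.3,0,0,0,0,0],[0.1,-0.6,0,0,0,0,0],[0.2,-1,0,0,0,0,0],[0.2,-1,0,0,0,0,0]]]'| egrep 'tcp|contact'
python3 -m crank '[[[0.05,-0.3,0,0,0,0,0],[0.1,-0.6,0,0,0,0,0],[0.1,-1,0,0,0,0,0],[0.1,-1,0,0,0,0,0]]]'| egrep 'tcp|contact'
python3 -m crank '[[[0,-0.3,0,0,0,0,0],[0,-0.6,0,0,0,0,0],[0,-1,0,0,0,0,0],[0,-1,0,0,0,0,0]]]'| egrep 'tcp|contact'
python3 go.py .5885 .2367 .205 -.05
```

```text
tcp_pos: [0.5341, -0.3527, 0.2032]
contact_force: [1.5, -0.3, -0.7]
opening: 0.276
finger_force: 49.2
tcp_pos: [0.5336, -0.2338, 0.2053]
contact_force: [-0.6, 0.1, -0.7]
tcp_pos: [0.5658, -0.1169, 0.2056]
contact_force: [-1.0, -0.1, -1.5]
tcp_pos: [0.5833, 0.0022, 0.2056]
contact_force: [-0.3, -0.9, -1.9]
tcp_pos: [0.5899, 0.1215, 0.2057]
contact_force: [1.3, 0.1, -0.9]
t 12.22 tcp [0.5899 0.1215 0.2057] F [ 1.3  0.1 -0.9] op 0.272
shift [-0.058 -0.958  0.009] turn [-0.002  0.001  0.001]
```

```bash
python3 -m crank '[[[-0.02,-0.3,0,0,0,0,0],[-0.04,-0.6,0,0,0,0,0],[-0.058,-0.958,0,0,0,0,0],[-0.058,-0.958,0,0,0,0,0],[-0.058,-0.958,0,0,0,0,0],[-0.058,-0.958,0,0,0,0,0]]]'| egrep 'tcp|contact'
python3 -m crank '[[[0,0,0.15,0,0,0,0],[0,0,0.3,0,0,0,0],[0,0,0.3,0,0,0,0],[0,0,0.3,0,0,0,0],[0,0,0.3,0,0,0,0]]]'| egrep 'tcp|contact'
python3 go.py .5885 .2367 .145 -.05; python3 snap.py H
python3 - <<'E'
from h import *
a=cv2.imread("pics/Hw.png");s=cv2.imread("pics/Hs.png")
o=np.hstack([cv2.resize(a[100:400,160:480],(400,375)),cv2.resize(s[170:270,190:290],(400,400),interpolation=cv2.INTER_CUBIC)[:375]])
cv2.imwrite("pics/H.png",o)
E
```

```text
tcp_pos: [0.5896, 0.2304, 0.2056]
contact_force: [0.4, 0.7, -0.8]
tcp_pos: [0.5909, 0.2298, 0.1707]
contact_force: [0.6, -0.7, -2.1]
t 13.13 tcp [0.5909 0.2298 0.1707] F [ 0.6 -0.7 -2.1] op 0.268
shift [-0.023 -0.056  0.214] turn [ 0.    -0.    -0.003]
```

View pics/H.png

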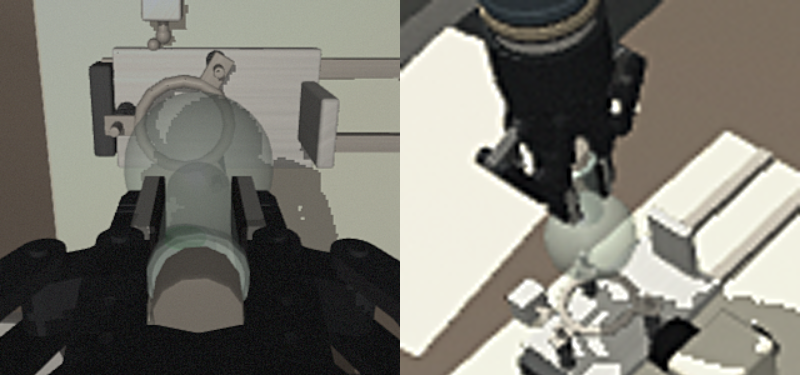

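The wrist crop shows the flask upright between the pads: belly at (199,150), stopper at (197,285). The ring is below it at about (184,120), and the carriage is flush with the dark stop at (112,110). The side crop agrees: the belly is just above the ring and about 6 mm short in y.

```bash
python3 - <<'E'
from h import *
import json
w=json.load(open("pics/H.json"));f=lambda p:np.round([(p[0]-160)/.8,(p[1]-100)/.8],1)
T=np.array([.5909,.2298,.1707])
for dz,n in((-.0662+.032,"belly"),(-.0662+.125,"stopper top"),(-.0662+.109,"lip")):print(n,f(proj(w,T+[0,0,dz])))
for dz in(.070,.0735):
    r=np.array([f(proj(w,[.5885+.0295*np.cos(a),.2367+.0295*np.sin(a),dz])) for a in np.linspace(0,6.28,60)]);print(r.min(0),r.max(0),f(proj(w,[.5885,.2367,dz])))
E
python3 -m crank '[[[-0.023,-0.056,0,0,0,0,0],[-0.023,-0.056,0.1,0,0,0,0],[-0.023,-0.056,0.2,0,0,0,0],[-0.023,-0.056,0.2,0,0,0,0],[-0.023,-0.056,0.2,0,0,0,0],[-0.023,-0.056,0.2,0,0,0,0]]]'| egrep 'tcp|contact'
python3 go.py .5885 .2367 .130 -.05
```

```text
belly [196.2 165.5]
stopper top [195.2 320.2]
lip [195.5 276.5]
[133.6  76. ] [235.9 173.8] [184.8 126.5]
[132.7  77.1] [236.4 176.2] [184.6 128.3]
tcp_pos: [0.5876, 0.2379, 0.1455]
contact_force: [-0.3, -0.0, -1.3]
t 13.78 tcp [0.5876 0.2379 0.1455] F [-0.3 -0.  -1.3] op 0.27
shift [0.008 0.01  0.129] turn [ 0.     0.001 -0.002]
```

```bash
python3 -m crank '[[[0.004,0.005,0.04,0,0,0,0],[0.004,0.005,0.08,0,0,0,0],[0.004,0.005,0.12,0,0,0,0],[0.004,0.005,0.12,0,0,0,0],[0.004,0.005,0.12,0,0,0,0]]]'| egrep 'tcp|contact'
python3 -m crank '[[[0,0,0.02,0,0,0,0],[0,0,0.04,0,0,0,0],[0,0,0.05,0,0,0,0],[0,0,0.05,0,0,0,0],[0,0,0.05,0,0,0,0]]]'
python3 go.py .5885 .2367 .115 -.05
```

```text
tcp_pos: [0.5881, 0.2372, 0.1313]
contact_force: [-0.2, 0.3, -1.4]
t: 14.62
tcp_pos: [0.5891, 0.2377, 0.1265]
tool_rot: [-3.14, 0.084, -0.003]
contact_force: [0.6, 1.9, 3.6]
opening: 0.272
finger_force: 50.4
t 14.62 tcp [0.5891 0.2377 0.1265] F [0.6 1.9 3.6] op 0.272
shift [-0.005  0.008  0.096] turn [-0.001 -0.001 -0.002]
```

```bash
python3 -m crank '[[[0,0,0.02,0,0,0,0],[0,0,0.04,0,0,0,0],[0,0,0.05,0,0,0,0],[0,0,0.05,0,0,0,0],[0,0,0.05,0,0,0,0]]]'| egrep 'tcp|contact'
python3 -m crank '[[[0,0,0.015,0,0,0,0],[0,0,0.03,0,0,0,0],[0,0,0.03,0,0,0,0],[0,0,0.03,0,0,0,0]]]'| egrep 'tcp|contact'
python3 -m crank '[[[0,0,0.01,0,0,0,0],[0,0,0.02,0,0,0,0],[0,0,0.02,0,0,0,0],[0,0,0.02,0,0,0,0]]]'| egrep 'tcp|contact'
```

```text
tcp_pos: [0.5892, 0.2377, 0.1204]
contact_force: [1.0, 1.6, 6.5]
tcp_pos: [0.5893, 0.2377, 0.1172]
contact_force: [0.4, 1.4, 7.7]
tcp_pos: [0.5893, 0.2378, 0.1151]
contact_force: [-0.5, 1.7, 9.0]
```

```bash
python3 -m crank '[[[0,0,0.008,0,0,0,0],[0,0,0.015,0,0,0,0],[0,0,0.015,0,0,0,0],[0,0,0.015,0,0,0,0]]]'| egrep 'tcp|contact'
python3 -m crank '[[[0,0,0.008,0,0,0,0],[0,0,0.008,0,0,0,0],[0,0,0.008,0,0,0,0]]]'| egrep 'tcp|contact|finger|open'
```

```text
tcp_pos: [0.5895, 0.2378, 0.1147]
contact_force: [-1.3, 1.4, 15.7]
tcp_pos: [0.5896, 0.2379, 0.1146]
contact_force: [-3.2, 0.3, 19.7]
opening: 0.271
finger_force: 52.4
```

```bash
python3 -m crank '[[[0,0,0,0,0,0,0],[0,0,0,0,0,0,0],[0,0,0,0,0,0,0],[0,0,0,0,0,0,0],[0,0,0,0,0,0,0],[0,0,0,0,0,0,0]]]'| egrep 'tcp|contact|finger|open'
python3 snap.py Z
python3 - <<'E'
from h import *
a=cv2.imread("pics/Zw.png");s=cv2.imread("pics/Zs.png")
cv2.imwrite("pics/Z.png",np.hstack([cv2.resize(a[100:400,160:480],(400,375)),cv2.resize(s[180:280,190:290],(400,400),interpolation=cv2.INTER_CUBIC)[:375]]))
E
```

```text
tcp_pos: [0.5896, 0.2379, 0.1146]
contact_force: [-2.7, 0.7, 19.4]
opening: 0.268
finger_force: 52.4
```

View pics/Z.png

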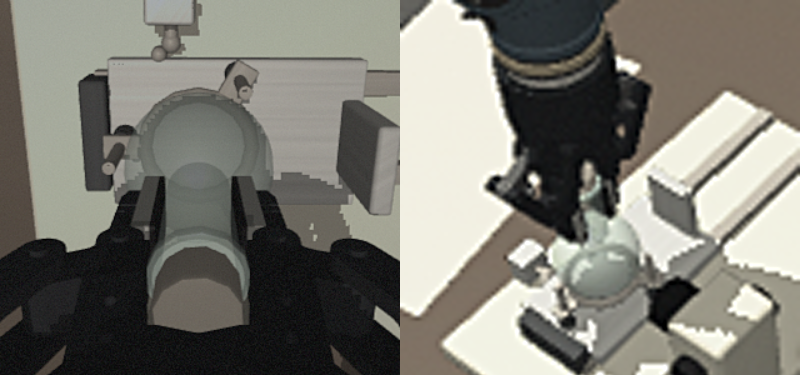

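The flask sits upright in the ring, with its belly at wrist crop (200,140). The carriage is flush with the end stop at (105,135). The pressing force is steady at 19 N with no further descent, so the ring is on its stop.

```bash
python3 -c "
from cell import arm
print(arm.close_job())"
```

```text
the job is handed in; nothing more can be done
None
```

The job is handed in at about 17 s of robot time, with no verdict returned: the carriage clicked home with the cradle empty, then the round flask was set in the ring and is still held pressed onto its stop at about 19 N; I kept clear of the conical flask, jar and dish but did not re-check them in a final picture.

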